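# Load the lamp station's tray and start the dose

## Robot

A 6-joint arm with a two-finger parallel gripper is mounted at the origin on a cart in front of the work surface, level with it; the furniture and walls round the work are solid. World frame = base frame: x ahead of the robot, y to its left, z up, the work surface at z = 0. Lengths are in mm, angles in degrees, forces in N, time in s.
With the tool pointing down it reaches from about 300 to 850 mm from the base axis. Payload 4.2 kg.
Tool frame: the origin (TCP) lies midway between the tips of the shut fingers; the grasp point (between the pads) lies 19 mm behind it (env.grasp_offset is the distance from the TCP to the grasp point, in mm); z points along the fingers, y is the line along which they close (so a half turn about z gives the same grasp; the last joint's range is limited). The gripper opens to 91 mm and grips with 3 to 60 N. Pads are 32 mm wide; open, the fingers measure 118 mm over their backs; the gripper's body (76 mm by 178 mm) begins 60 mm behind the grasp point.
Start: joints at [-73.052, 18.312, 89.639, -0, 72.044, -1.146], TCP at [178.585, -546.581, 213.976] pointing down, gripper open.
Joint ranges: [-177.97, 177.97], [-48.28, 115.42], [12.27, 149.76], [-77.06, 257.06], [2.81, 150.46], [-146.56, 146.56]. Speed limits (degrees/s): [147.25, 147.25, 180, 180, 180, 180].

## Interface

Orientations are given as [roll, pitch, yaw] about the fixed x, y, z axes, in that order (R = Rz(yaw) Ry(pitch) Rx(roll)).
In Python, from workcell import env, optics gives the robot as it stands. The module is installed in compiled form; this text tells all that it offers.
- The arm moves only by the tool send_rows, never from a script. Its argument "targets" is a list that holds one entry, the list of rows, each a list of 7 numbers: the turn, a rotation vector about the world's x, y, z scaled (see below), then the shift along the world's x, y, z scaled (see below), then the closure, from -1 (fully open) to 1 (shut). In form: [[[rx, ry, rz, x, y, z, gripper], ...]]. A call has 1 to 12 rows; each row shifts and turns the commanded pose from where the row before left it; what a row does not reach is not made up. The controller multiplies each number of a shift by 0.2 m and each number of a turn by pi/2 rad. A row lasts 1/10 s, in which the tool goes at most 50 mm and 8.59 degrees, less where a joint would pass 70% of its speed; a pose out of reach is approached as far as the arm can. A call with a number of a shift or a turn outside -1 to 1 is refused whole. A call with a gripper value outside its range is refused whole. The fingers move at their own pace and stop on an object; "grip_force" is the grip in N (left out, the last holds). Time passes only in rows, so rows that do not move let the fingers close. It gives the time, the measured TCP pose, the force, the opening and the grip force at its end, in the units of the state.
- env.state(): the state, without advancing time (a new reading comes with each control period).
- optics.grab_frame(name): name is "scene" or "top" or "wrist"; returns (picture, depth): 480x640x3 uint8, red, green, blue; 480x640 float32, mm along the optical axis (not along the pixel's ray), 0 where there is no reading.
- optics.camera_info(name): a dict with "camera_matrix" (3x3 intrinsics, pixels), "R" (3x3) and "t" (3): a world point X has camera coordinates R X + t; the wrist camera has in their place "mount" (4x4, takes a point from camera to tool coordinates, whose origin is the TCP and whose axes are the flange's). Camera axes: x right, y down, z forward; pixel columns grow to the right and rows downward; lengths in mm; the calibration is good to about 2 mm. A picture is of the moment at which its call begins: read the wrist's pose just before it. camera_info takes no time and is no camera call.
- env.job_done(): hands the job in; it is judged then, once.
Trained networks look in the newest picture that a camera, given by its name, has taken for a name from the list of things; names that differ only in an ending like _2 or _b are one class to them, and where a whole thing is asked for, a point or a joint stands for the part that bears it (a point fixed in the world has none). Each returns a list of dicts, best first, with "conf" (0 to 1); they miss things now and then, are a little off and sometimes report something else, mostly with a low value. They report only what shows in the picture. A call takes as long as a camera call.
- optics.silhouettes(camera, name): "mask" (480x640 bool, what is visible of it) and "at" ([column, row] in pixels, amid what is visible of it).
- optics.place_of(camera, name): "at" ([column, row] in pixels: a listed point, or the origin of a listed thing).
The state is a dict: "time_s": time; "qpos": joint angles; "qvel": joint speeds; "effort": joint torques, N m; "ee_pos": TCP position; "ee_rot": TCP orientation; "force": force on the tool from outside, world axes, zero at the start; "torque": the same for the moment, N m; "gripper_width": finger opening in mm; "gripper_force": force on a finger pad.
Only numpy, scipy, OpenCV 4.12 (cv2) and the standard library are available. Lean on these libraries where they do the work, as an engineer would, in place of code of your own. Each camera call takes 0.05 s, during which the arm holds its last target. There are 200 camera calls.

## Task

The small instruments lying on the bench are to be irradiated in the lamp station. Swing the lamp arm right clear of the tray, lay every instrument flat in a tray compartment of its own - spatulas in the long compartments with their black grips towards the finger groove (the robot's side), tweezers in the short compartments, either way round and on any side - then swing the lamp back so that its head is centred over the tray, and only then throw the selector lever from its first notch into the middle notch with the index line. Do not disturb the beaker and the petri dish.

Things in the scene. Friction and masses are not known exactly. Their poses are not given: they have to be found in the camera images.
- station: Lamp station, fixed to the bench. White tray, 218 mm along x, 234 along y, origin at its centre on the bench, -x end to the robot: five compartments along x, 30 mm wide, 44 apart, floor at 4 mm, rib tops at 14. A finger groove (floor level with theirs) cuts all ribs and side walls at x = -68..-8 mm. Lamp foot at x = 115..255; lever console at x = 15..125, y = 125..185, quadrant top 100 mm high.
- long_1 (a point): Middle of the floor of a long (202 mm, x = -101..+101) compartment, 4 mm above the bench, at y = +88 mm of the station
- long_2 (a point): Middle of the floor of a long (202 mm, x = -101..+101) compartment, 4 mm above the bench, at y = +44 mm of the station
- long_3 (a point): Middle of the floor of a long (202 mm, x = -101..+101) compartment, 4 mm above the bench, at y = +0 mm of the station
- short_1 (a point): Middle of the floor of a short (147 mm, x = -101..+46) compartment, 4 mm above the bench, at y = -44 mm of the station, x = -27.5 mm
- short_2 (a point): Middle of the floor of a short (147 mm, x = -101..+46) compartment, 4 mm above the bench, at y = -88 mm of the station, x = -27.5 mm
- lamp_arm (a joint): Lamp arm's angle about its vertical post (rad): 0 = head centred over the tray (arm along the station's -x); grows as the arm swings towards the station's -y, up to the stop at 1.5; other stop -0.4. The head is clear of the tray above about 0.8. Stiff hinge (about 1 N at the knob): stays where it is left. There is no catch at 0.
- lamp_hinge (a point): Point on the lamp arm's vertical hinge axis 215 mm above the bench, at x = +235 mm, y = 0 of the station
- lamp_knob (a point): Middle of the black upright knob (24 mm diameter, 28 tall, 221 mm above the bench) on top of the lamp head (150 x 70 mm, underside 172, top 198 mm above the bench); it goes round the hinge at 235 mm
- lever (a joint): Selector lever's angle (rad): 0 = first notch (off), leaning towards the robot; 0.6 = upright, in the middle notch with the black index line; 1.2 = last notch, leaning away. Turns about the station's y axis. Stiff, stays where it is left (about 1 N at the knob), the notches have no spring.
- lever_pivot (a point): The lever's hinge, 44 mm above the bench, at x = +70, y = +155 mm of the station
- lever_knob (a point): Middle of the lever's black ball knob (24 mm diameter), 80 mm from the pivot; 124 mm above the bench when upright. Its bar is 9 mm thick
- spatula_1: Steel laboratory spatula with a black grip, 190 mm long, 14 wide, 9 thick. Origin: middle of its length, underside; its y axis runs along it towards the grip end. The grip (12 mm wide, 9 thick) covers y = +20..+95 mm, the thin shank and flat blade (2 mm thick, 14 wide) the rest; take it by the grip, e.g. at y = +40 mm, across x. May be absent.
- spatula_2: Steel laboratory spatula with a black grip, 190 mm long, 14 wide, 9 thick. Origin: middle of its length, underside; its y axis runs along it towards the grip end. The grip (12 mm wide, 9 thick) covers y = +20..+95 mm, the thin shank and flat blade (2 mm thick, 14 wide) the rest; take it by the grip, e.g. at y = +40 mm, across x. May be absent.
- spatula_3: Steel laboratory spatula with a black grip, 190 mm long, 14 wide, 9 thick. Origin: middle of its length, underside; its y axis runs along it towards the grip end. The grip (12 mm wide, 9 thick) covers y = +20..+95 mm, the thin shank and flat blade (2 mm thick, 14 wide) the rest; take it by the grip, e.g. at y = +40 mm, across x. May be absent.
- tweezers_1: Pair of closed steel tweezers lying flat, 134 mm long (along its y axis, joined end at +y), 16 wide in the middle, 10 thick. Origin: middle of its length, underside. Take it across x at the origin. May be absent.
- tweezers_2: Pair of closed steel tweezers lying flat, 134 mm long (along its y axis, joined end at +y), 16 wide in the middle, 10 thick. Origin: middle of its length, underside. Take it across x at the origin. May be absent.
- spatula_1_grip (a point): Middle of this spatula's black grip, 57 mm from its middle, at half thickness
- spatula_2_grip (a point): Middle of this spatula's black grip, 57 mm from its middle, at half thickness
- spatula_3_grip (a point): Middle of this spatula's black grip, 57 mm from its middle, at half thickness
- beaker_100: Glass beaker, 53 x 61 mm, 70 tall, a bystander; origin at its underside's centre
- petri_dish: Petri dish, 91 mm across, 16 tall, a bystander; origin at its underside's centre

How it is judged:
By the outcome, as a careful person would: the job done as asked, in the order asked, and still so for the second after the job is handed in, with the robot touching nothing.
Of spatula_1, spatula_2, spatula_3, tweezers_1, tweezers_2 only 4 to 5 are there at a start; the rules pass over those that are not, and their reading is None.
At some moment in a run one of spatula_1, spatula_2, spatula_3, tweezers_1, tweezers_2 may be knocked a few centimetres aside while the robot is not near it.
Once in a run the grip may slacken for a moment while it holds something.
It also fails if it takes over 210 s, if anything falls off the work surface, if the arm or the gripper's body presses on something with over 40 N, if the wrist force passes 120 N, or if a joint passes its speed limit or range.

## Working session

There is one attempt and no reset: what is moved stays moved. The work goes in short steps, Python scripts to look and compute and a tool call to move; the robot and the scene stay as the last step left them, time stands still between calls to the robot, and variables do not carry over. Pictures are saved under pics/ and viewed, at most 14 in all, crops included, and the job is handed in when it is done.

Besides the shell and the picture viewer there is one more tool, called after "Emit:" as name(argument=value, ...), one argument or row to a line, values as JSON. send_rows: Moves the arm, as the interface text tells. Its arguments: {"type":"object","properties":{"targets":{"type":"array"},"grip_force":{"type":"number"}},"required":["targets"]}

```bash
mkdir -p pics
cat > h.py <<'E'
import numpy as np, cv2
from scipy.spatial.transform import Rotation as Ro
from workcell import env, optics
def cam(name):
    i=optics.camera_info(name); K=np.array(i["camera_matrix"])
    if "mount" in i:
        s=env.state(); T=np.eye(4); T[:3,:3]=Ro.from_euler('xyz',s["ee_rot"],degrees=True).as_matrix(); T[:3,3]=s["ee_pos"]
        M=T@np.array(i["mount"]); R=M[:3,:3].T; t=-R@M[:3,3]
    else: R=np.array(i["R"]); t=np.array(i["t"])
    return K,R,t
def ray(c,uv,z):  # intersection of pixel with plane z
    K,R,t=c; d=R.T@np.linalg.inv(K)@np.array([uv[0],uv[1],1.]); o=-R.T@t
    return o+d*(z-o[2])/d[2]
def proj(c,X):
    K,R,t=c; p=K@(R@np.array(X,float)+t); return p[:2]/p[2]
def cloud(c,depth):
    K,R,t=c; v,u=np.mgrid[:480,:640]; P=np.stack([(u-K[0,2])/K[0,0],(v-K[1,2])/K[1,1],np.ones_like(u)],-1)*depth[...,None]
    return (P-t)@R
def save(n,p): cv2.imwrite(f"pics/{n}.png",p[...,::-1])
E
python3 - <<'E'
from h import *
print(env.state())
for n in ("scene","top"):
    c=cam(n); p,d=optics.grab_frame(n); save(n,p); np.savez(n,p=p,d=d)
    print(n,-c[1].T@c[2])
    for k in ("station","spatula_1","tweezers_1","beaker_100","petri_dish"):
        for r in optics.place_of(n,k): print(n,k,round(r["conf"],2),r["at"],ray(c,r["at"],0).round())
    for k,z in (("spatula_1_grip",4.5),("lamp_knob",221),("lamp_hinge",215),("lever_knob",110),("lever_pivot",44),("long_2",4),("short_2",4)):
        for r in optics.place_of(n,k): print(n,k,round(r["conf"],2),r["at"],ray(c,r["at"],z).round())
E
```

```text
{'time_s': 0.0, 'qpos': array([-7.30511201e+01,  1.83493157e+01,  8.97062207e+01,  6.39157808e-04,
        7.20445855e+01, -1.14610955e+00]), 'qvel': array([-0.04022241, -0.04451828, -0.1025066 ,  0.01814543,  0.0628031 ,
        0.04247465]), 'effort': array([ 1.03696737e-03, -4.12463272e+01, -2.31972921e+01,  7.28880661e-02,
        4.58789896e-02, -1.50251726e-04]), 'ee_pos': array([ 178.44410884, -546.0715021 ,  213.14485859]), 'ee_rot': array([-1.79899910e+02, -2.61020533e-03,  1.80947896e+01]), 'force': array([ 0.24649225, -0.7001257 ,  0.19143515]), 'torque': array([0.00837082, 0.00650759, 0.03668454]), 'gripper_force': 0.0, 'gripper_width': 90.92045683762969}
scene [ 502.72965746 -838.37153101  930.98031178]
scene station 0.74 [278.8, 277.3] [442.  41.   0.]
scene station 0.59 [287.8, 263.3] [467.  92.   0.]
scene spatula_1 0.64 [285.3, 366.3] [ 457. -236.    0.]
scene spatula_1 0.62 [283.7, 395.8] [ 453. -309.    0.]
scene spatula_1 0.46 [286.3, 266.9] [463.  79.   0.]
scene tweezers_1 0.69 [271.9, 431.9] [ 429. -388.    0.]
scene tweezers_1 0.69 [291.9, 333.4] [ 474. -146. 
[... 1132 characters left out ...]
amp_knob 0.88 [244.8, 262.7] [472. 161. 221.]
top lamp_knob 0.73 [284.1, 273.8] [449.  72. 221.]
top lamp_hinge 0.76 [273.9, 165.2] [702. 105. 215.]
top lever_knob 0.57 [219.2, 265.2] [476. 242. 110.]
top lever_knob 0.55 [404.6, 283.8] [ 442. -216.  110.]
top lever_pivot 0.9 [223.7, 253.2] [515. 246.  44.]
top lever_pivot 0.26 [282.8, 271.4] [471.  89.  44.]
top long_2 0.83 [268.3, 274.3] [466. 131.   4.]
top long_2 0.72 [252.1, 277.5] [456. 174.   4.]
top long_2 0.61 [283.2, 272.2] [473.  91.   4.]
top short_2 0.66 [281.7, 273.4] [469.  95.   4.]
top short_2 0.61 [301.6, 279.5] [454.  41.   4.]
top short_2 0.61 [316.6, 282.0] [449.   1.   4.]
top short_2 0.32 [218.4, 268.8] [477. 266.   4.]
```

View pics/top.png

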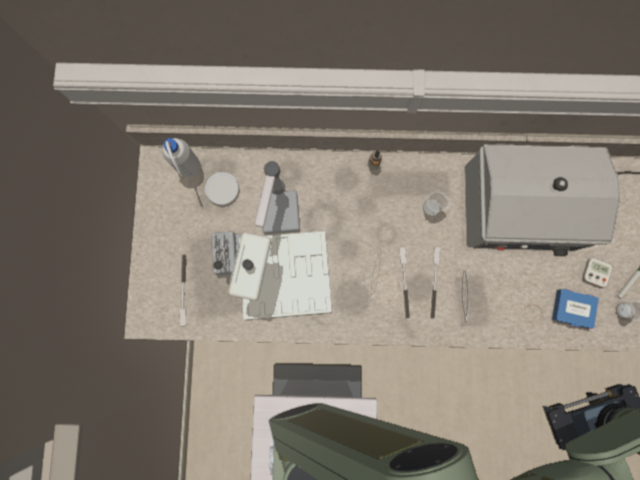

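View pics/scene.png

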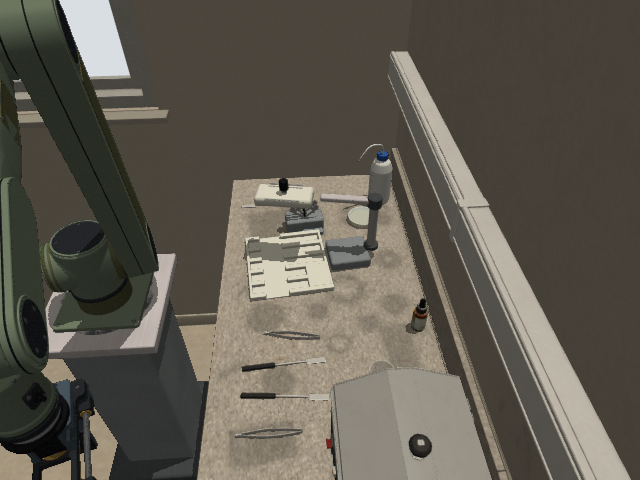

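Top view: the tray spans px (243–330, 232–318). The lamp head is at (250,265), swung to +y, and the lever is at (220,262). Spatulas are at (405,283), (435,283) and (183,290), the last with its grip facing away. Tweezers are at (466,296), and the scene view shows another pair at (292,334). Next I'll fit the poses.

Run:
```python
from h import *
from scipy.optimize import minimize
pts=[]
for n in ("top","scene"):
    f=np.load(n+".npz"); c=cam(n); P=cloud(c,f["d"]); 
    x,y,z=P[...,0],P[...,1],P[...,2]; col=f["p"].astype(int)
    m=(f["d"]>0)&(x>300)&(x<620)&(y>-80)&(y<240)&(z<35)&(col.min(-1)>165)&(col.max(-1)-col.min(-1)<40)
    Q=P[m]; print(n,m.sum(),Q[:,2].mean(), np.percentile(Q[:,2],[5,50,95]).round(1), Q[:,:2].min(0),Q[:,:2].max(0))
    mm=np.zeros((480,640),np.uint8); mm[m]=1
    k,l,s,_=cv2.connectedComponentsWithStats(mm); b=1+s[1:,4].argmax(); Q=P[l==b]; pts.append(Q)
    print(cv2.minAreaRect(Q[:,:2].astype(np.float32)))
Q=np.vstack(pts); print("both",cv2.minAreaRect(Q[:,:2].astype(np.float32)))
save("tray",cv2.resize(np.load("top.npz")["p"][140:340,120:480],None,fx=2.2,fy=2.2,interpolation=cv2.INTER_CUBIC))
# networks silhouettes in top
for n in("top","scene"):
  c=cam(n);optics.grab_frame(n)
  for k in ("spatula_1","tweezers_1"):
    for r in optics.silhouettes(n,k):
        v,u=np.nonzero(r["mask"]); 
        W=np.array([ray(c,(a,b),4)[:2] for a,b in zip(u,v)]); mu=W.mean(0); U,S,Vt=np.linalg.svd(W-mu,full_matrices=False); pr=(W-mu)@Vt[0]
        ctr=mu+Vt[0]*(pr.max()+pr.min())/2
        print(n,k,round(r["conf"],2),len(u),"ctr",ctr.round(1),"len",np.ptp(pr).round(),"ang",np.degrees(np.arctan2(Vt[0,1],Vt[0,0])).round(1))
```

```text
top 4316 6.966049019791434 [-0.9  5.7 15.9] [306.92341311 -38.84857544] [613.52936515 229.71104056]
((472.5807189941406, 51.22918701171875), (222.1014404296875, 163.3768768310547), 6.309176921844482)
scene 3050 7.197478835368071 [ 0.4  5.1 15. ] [345.42666274 -36.03170561] [584.55166207 217.59766421]
((469.9372253417969, 49.35784912109375), (216.48391723632812, 151.50839233398438), 5.887073040008545)
both ((472.5807189941406, 51.22918701171875), (222.1014404296875, 163.3768768310547), 6.309176921844482)
top spatula_1 0.69 260 ctr [419.4 358. ] len 192.0 ang -177.3
top spatula_1 0.6 212 ctr [ 452.7 -232.5] len 182.0 ang -175.6
top spatula_1 0.48 183 ctr [ 453.6 -313. ] len 185.0 ang 175.7
top tweezers_1 0.56 16 ctr [ 425.6 -394.5] len 119.0 ang -179.8
top tweezers_1 0.56 11054 ctr [558.1 126.6] len 442.0 ang -166.5
top tweezers_1 0.52 17 ctr [ 419.  -147.2] len 14.0 ang 175.9
scene spatula_1 0.71 310 ctr [ 455.4 -231.1] len 186.0 ang -176.6
scene spatula_1 0.65 9695 ctr [525.2 200.4] len 542.0 ang -104.3
scene spatula_1 0.59 332 ctr [ 454.9 -311.2] len 187.0 ang -5.3
scene spatula_1 0.45 403 ctr [ 473.6 -152.7] len 136.0 ang -9.7
scene tweezers_1 0.78 288 ctr [ 474.9 -153.5] len 128.0 ang -10.4
scene tweezers_1 0.55 459 ctr [ 421.4 -390.8] len 133.0 ang 0.3
```

View pics/tray.png

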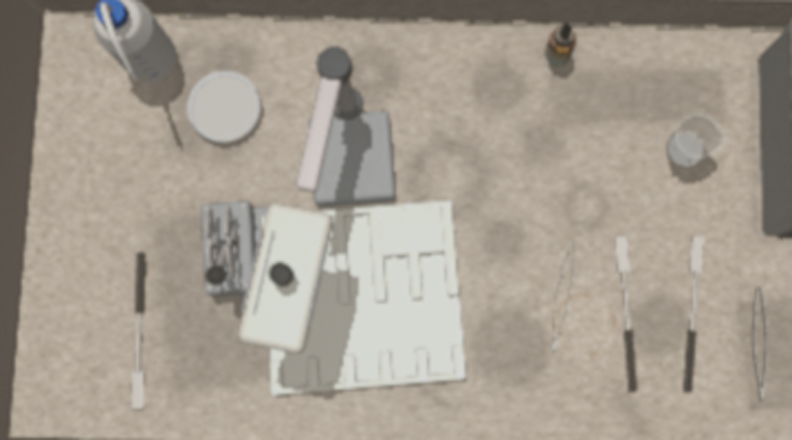

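Emit:
send_rows(
  targets=[
    [[0, 0, -0.0167, 0.085, 0.2, 0.036, -1], [0, 0, -0.0167, 0.085, 0.2, 0.036, -1], [0, 0, -0.0167, 0.085, 0.2, 0.036, -1], [0, 0, -0.0167, 0.085, 0.2, 0.036, -1], [0, 0, -0.0167, 0.085, 0.2, 0.036, -1], [0, 0, -0.0167, 0.085, 0.2, 0.036, -1], [0, 0, -0.0167, 0.085, 0.2, 0.036, -1], [0, 0, -0.0167, 0.085, 0.2, 0.036, -1], [0, 0, -0.0167, 0.085, 0.2, 0.036, -1], [0, 0, -0.0167, 0.085, 0.2, 0.036, -1], [0, 0, -0.0167, 0.085, 0.2, 0.036, -1], [0, 0, -0.0167, 0.085, 0.2, 0.036, -1]],
  ],
  grip_force=20,
)

```text
time_s: 2.8
ee_pos: [382.9, -64.9, 301.0]
ee_rot: [180.0, -0.1, -0.0]
force: [0.6, 0.1, 0.3]
gripper_width: 91.0
gripper_force: 0.0
```

Emit:
send_rows(
  targets=[
    [[0, 0, 0, 0.05, 0.2, 0.1, -1], [0, 0, 0, 0.05, 0.2, 0.1, -1], [0, 0, 0, 0.05, 0.2, 0.1, -1], [0, 0, 0, 0, 0, 0, -1], [0, 0, 0, 0, 0, 0, -1]],
  ],
)

```text
time_s: 3.3
ee_pos: [412.5, 53.9, 360.4]
ee_rot: [180.0, -0.0, 0.2]
force: [0.2, -1.1, -0.8]
gripper_width: 91.1
gripper_force: 0.0
```

Run:
```python
from h import *
c=cam("wrist"); p,d=optics.grab_frame("wrist"); save("w1",p); np.savez("w1",p=p,d=d,R=c[1],t=c[2])
print(env.state()["ee_pos"], -c[1].T@c[2], c[1])
for k,z in (("lamp_knob",221),("lever_knob",110),("lever_pivot",44)):
    for r in optics.place_of("wrist",k): print(k,round(r["conf"],2),r["at"],ray(c,r["at"],z).round())
```

```text
[412.13688269  53.0284279  359.88297822] [480.64303386  54.32313956 531.23501621] [[ 3.73168076e-03 -9.99992572e-01  9.64340929e-04]
 [-9.70151729e-01 -3.38649306e-03  2.42475061e-01]
 [-2.42469994e-01 -1.84039654e-03 -9.70157160e-01]]
lamp_knob 0.72 [197.5, 163.5] [469. 157. 221.]
lever_knob 0.59 [150.0, 152.8] [476. 247. 110.]
lever_knob 0.43 [559.2, 206.5] [ 416. -235.  110.]
lever_pivot 0.89 [167.4, 117.9] [520. 250.  44.]
```

View pics/w1.png

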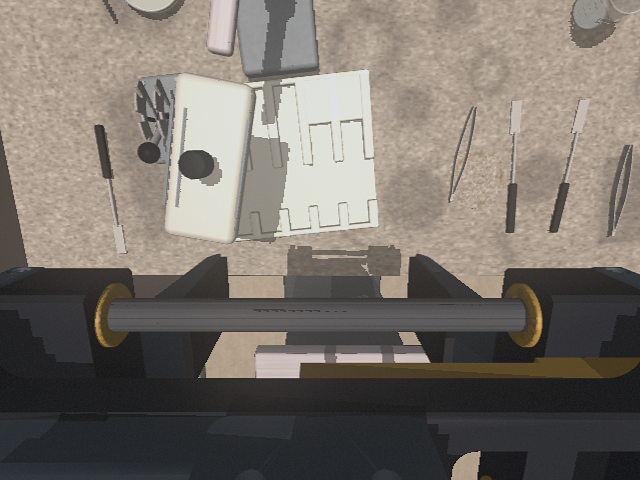

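Wrist view: knob at px (196,164), world about (469,158), with the lever knob at (149,152). The poses agree with each other, so I'll go to the knob.

Emit:
send_rows(
  targets=[
    [[0, 0, 0, 0.093, 0.177, 0, -1], [0, 0, 0, 0.093, 0.177, 0, -1], [0, 0, 0, 0.093, 0.177, 0, -1], [0, 0, 0, 0, 0, -0.19, -1], [0, 0, 0, 0, 0, -0.19, -1], [0, 0, 0, 0, 0, -0.19, -1], [0, 0, 0, 0, 0, -0.19, -1], [0, 0, 0, 0, 0, 0, 0], [0, 0, 0, 0, 0, 0, 0.5], [0, 0, 0, 0, 0, 0, 0.8], [0, 0, 0, 0, 0, 0, 0.8], [0, 0, 0, 0, 0, 0, 0.8]],
  ],
  grip_force=15,
)

```text
time_s: 4.7
ee_pos: [469.2, 159.8, 209.9]
ee_rot: [-180.0, -0.2, 0.0]
force: [-1.2, 0.7, 0.3]
gripper_width: 53.9
gripper_force: 0.0
```

Emit:
send_rows(
  targets=[
    [[0, 0, 0, 0, 0, 0, 0.8], [0, 0, 0, 0, 0, 0, 0.8], [0, 0, 0, 0, 0, 0, 0.8], [0, 0, 0, 0, 0, 0, 0.8], [0, 0, 0, 0, 0, 0, 0.8], [0, 0, 0, 0, 0, 0, 0.8], [0, 0, 0, 0, 0, 0, 0.8]],
  ],
)

```text
time_s: 5.4
ee_pos: [468.5, 159.5, 208.4]
ee_rot: [180.0, -0.0, 0.1]
force: [0.4, -0.9, 0.2]
gripper_width: 23.5
gripper_force: 15.0
```

```bash
python3 -c "
import numpy as np
a=np.radians(np.linspace(167.4,259.4,13));P=np.c_[237*np.cos(a),237*np.sin(a)]
print(P[0]+[700,109]);print((np.diff(P,axis=0)/200).round(3).tolist(),P[-1]+[700,109])"
```

```text
[468.70772742 160.69994821]
[[-0.024, -0.157], [-0.003, -0.158], [0.018, -0.157], [0.039, -0.154], [0.059, -0.147], [0.078, -0.138], [0.096, -0.126], [0.112, -0.112], [0.126, -0.096], [0.138, -0.079], [0.147, -0.06], [0.153, -0.039]] [ 656.4035299  -123.95567775]
```

Emit:
send_rows(
  targets=[
    [[0, 0, 0, -0.024, -0.157, 0, 0.8], [0, 0, 0, -0.003, -0.158, 0, 0.8], [0, 0, 0, 0.018, -0.157, 0, 0.8], [0, 0, 0, 0.039, -0.154, 0, 0.8], [0, 0, 0, 0.059, -0.147, 0, 0.8], [0, 0, 0, 0.078, -0.138, 0, 0.8]],
  ],
)

```text
time_s: 6.0
ee_pos: [501.6, -22.6, 208.6]
ee_rot: [-179.8, -0.0, 0.1]
force: [3.0, 5.6, -1.8]
gripper_width: 23.5
gripper_force: 15.0
```

Emit:
send_rows(
  targets=[
    [[0, 0, 0, 0.096, -0.126, 0, 0.8], [0, 0, 0, 0.112, -0.112, 0, 0.8], [0, 0, 0, 0.126, -0.096, 0, 0.8], [0, 0, 0, 0.138, -0.079, 0, 0.8], [0, 0, 0, 0.147, -0.06, 0, 0.8], [0, 0, 0, 0.153, -0.039, 0, 0.8], [0, 0, 0, 0, 0, 0, 0.8]],
  ],
)

```text
time_s: 6.7
ee_pos: [661.1, -118.6, 208.0]
ee_rot: [-179.3, -0.3, 0.1]
force: [2.3, 15.3, 1.8]
gripper_width: 22.2
gripper_force: 14.2
```

Emit:
send_rows(
  targets=[
    [[0, 0, 0, 0, 0, 0, -0.2], [0, 0, 0, 0, 0, 0, -0.2], [0, 0, 0, 0, 0, 0.2, -0.2], [0, 0, 0, 0, 0, 0.2, -0.2], [0, 0, 0, 0, 0, 0.2, -0.2], [0, 0, 0, -0.169, 0.131, 0, 0], [0, 0, 0, -0.169, 0.131, 0, 0], [0, 0, 0, -0.169, 0.131, 0, 0], [0, 0, 0, -0.169, 0.131, 0, 0], [0, 0, 0, -0.169, 0.131, 0, 0], [0, 0, 0, -0.169, 0.131, 0, 0], [0, 0, 0, -0.169, 0.131, 0, 0]],
  ],
)

```text
time_s: 7.9
ee_pos: [417.7, 58.9, 328.2]
ee_rot: [180.0, 0.0, -0.0]
force: [-0.2, 0.1, -0.1]
gripper_width: 45.5
gripper_force: 0.0
```

Emit:
send_rows(
  targets=[
    [[0, 0, 0, 0, 0, 0, 0], [0, 0, 0, 0, 0, 0, 0]],
  ],
)

```text
time_s: 8.1
ee_pos: [419.3, 58.4, 328.8]
ee_rot: [180.0, -0.1, 0.1]
force: [-1.3, 0.2, -0.5]
gripper_width: 45.7
gripper_force: 0.0
```

Run:
```python
from h import *
c=cam("wrist"); p,d=optics.grab_frame("wrist"); save("w2",p); np.savez("w2",p=p,d=d,R=c[1],t=c[2],K=c[0])
print(env.state()["ee_pos"])
for k,z in (("lamp_knob",221),("lever_knob",110),("lever_pivot",44),("long_1",4),("short_1",4),("spatula_1_grip",4.5)):
    for r in optics.place_of("wrist",k): print(k,round(r["conf"],2),r["at"],ray(c,r["at"],z).round())
for k in ("spatula_1","tweezers_1"):
    for r in optics.silhouettes("wrist",k):
        v,u=np.nonzero(r["mask"])
        if len(u)>4000: continue
        W=np.array([ray(c,(a,b),5)[:2] for a,b in zip(u,v)]); (ctr,wh,_)=cv2.minAreaRect(W.astype(np.float32)); mu=W.mean(0); _,S,Vt=np.linalg.svd(W-mu,full_matrices=False); pr=(W-mu)@Vt[0]
        ctr=mu+Vt[0]*(pr.max()+pr.min())/2; a=np.degrees(np.arctan(Vt[0,1]/Vt[0,0]))
        print(k,round(r["conf"],2),len(u),"ctr",ctr.round(1),"len",np.ptp(pr).round(),"ang",a.round(1))
x=cloud(c,d); col=p.astype(int)
m=(d>0)&(x[...,2]<30)&(x[...,2]>-10)&(x[...,0]>330)&(x[...,0]<620)&(x[...,1]>-70)&(x[...,1]<240)&(col.min(-1)>120)&(col.max(-1)-col.min(-1)<35)
mm=m.astype(np.uint8); k,l,s,_=cv2.connectedComponentsWithStats(mm); b=1+s[1:,4].argmax(); Q=x[l==b][:,:2]
mr=cv2.minAreaRect(Q.astype(np.float32)); print(mr)
q=p.copy(); q[l==b]=[255,0,0]; save("w2m",q)
```

```text
[419.9952491   58.04242983 328.58549666]
lamp_knob 0.65 [91.8, 158.5] [481. 231. 221.]
lever_knob 0.56 [140.8, 160.2] [476. 248. 110.]
lever_pivot 0.84 [161.1, 125.3] [516. 250.  44.]
lever_pivot 0.74 [474.5, 160.9] [ 475. -138.   44.]
lever_pivot 0.73 [102.7, 201.5] [422. 335.  44.]
long_1 0.84 [294.7, 163.9] [469.  90.   4.]
long_1 0.77 [262.2, 171.1] [459. 135.   4.]
long_1 0.68 [232.6, 173.5] [456. 175.   4.]
short_1 0.84 [361.1, 177.5] [451.  -1.   4.]
short_1 0.81 [325.1, 182.7] [444.  48.   4.]
spatula_1_grip 0.81 [525.9, 218.7] [ 394. -237.    4.]
spatula_1 0.98 1164 ctr [ 454.9 -310. ] len 190.0 ang -3.7
spatula_1 0.9 1047 ctr [ 454.  -230.2] len 189.0 ang 5.0
spatula_1 0.58 1106 ctr [419.6 360.4] len 189.0 ang 2.6
tweezers_1 0.69 671 ctr [ 474.6 -154.1] len 131.0 ang -9.2
tweezers_1 0.61 603 ctr [ 408.5 -387. ] len 107.0 ang 7.7
((475.0312194824219, 85.00008392333984), (289.83819580078125, 310.0544738769531), 0.02959938533604145)
```

View pics/w2.png

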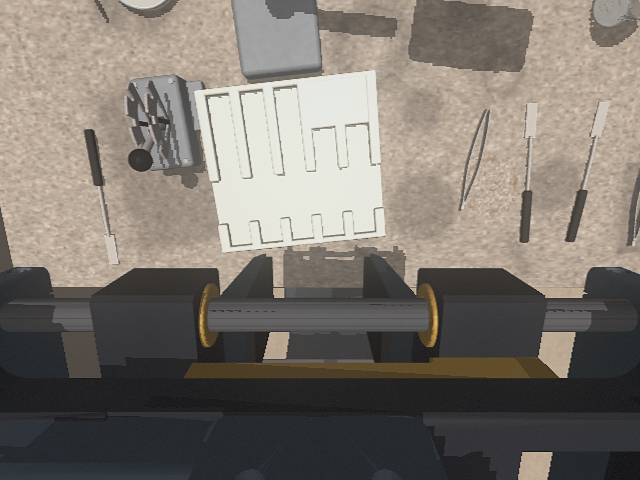

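Run:
```python
from h import *
f=np.load("w2.npz"); c=(f["K"],f["R"],f["t"])
g=cv2.cvtColor(f["p"],cv2.COLOR_RGB2GRAY)
px=np.float32([[195,88],[375,70],[385,236],[222,252]])
W=np.array([ray(c,u,14)[:2] for u in px])
S=np.array([[109,117],[109,-117],[-109,-117],[-109,117]])
# rigid fit
mw,ms=W.mean(0),S.mean(0);H=(S-ms).T@(W-mw);a=np.arctan2(H[0,1]-H[1,0],H[0,0]+H[1,1])
R=np.array([[np.cos(a),-np.sin(a)],[np.sin(a),np.cos(a)]]);t=mw-R@ms
print(W.round(),t.round(1),np.degrees(a).round(2),(W-(S@R.T+t)).round(1))
for n,q in dict(long1=(-38,88),long2=(-38,44),long3=(-38,0),s1=(-30,-44),s2=(-30,-88),hinge=(235,0),lk=(25,155),lp=(70,155)).items(): print(n,(R@q+t).round(1))
```

```text
[[564. 215.]
 [585. -13.]
 [370. -36.]
 [346. 194.]] [466.5  89.8] 5.73 [[ 0.4 -2.1]
 [-1.2  2.3]
 [ 0.7  1.1]
 [ 0.1 -1.2]]
long1 [419.9 173.6]
long2 [424.3 129.8]
long3 [428.7  86. ]
s1 [441.  43.]
s2 [445.4  -0.8]
hinge [700.3 113.3]
lk [475.9 246.5]
lp [520.7 251. ]
```

Emit:
send_rows(
  targets=[
    [[0, 0, 0.007, -0.0035, -0.182, -0.15, 0], [0, 0, 0.007, -0.0035, -0.182, -0.15, 0], [0, 0, 0.007, -0.0035, -0.182, -0.15, 0], [0, 0, 0.007, -0.0035, -0.182, -0.15, 0], [0, 0, 0.007, -0.0035, -0.182, -0.15, 0], [0, 0, 0.007, -0.0035, -0.182, -0.15, 0], [0, 0, 0.007, -0.0035, -0.182, -0.15, 0], [0, 0, 0.007, -0.0035, -0.182, -0.15, 0], [0, 0, 0, 0, 0, 0, 0], [0, 0, 0, 0, 0, -0.2, 0], [0, 0, 0, 0, 0, 0, 0]],
  ],
  grip_force=25,
)

```text
time_s: 9.65
ee_pos: [411.2, -231.1, 45.5]
ee_rot: [-179.7, 0.4, 5.1]
force: [-0.3, 0.7, 0.7]
gripper_width: 45.3
gripper_force: 0.0
```

Run:
```python
from h import *
print(env.state()["ee_pos"],env.state()["ee_rot"])
c=cam("wrist"); p,d=optics.grab_frame("wrist"); save("w3",p)
for r in optics.place_of("wrist","spatula_1_grip"): print(round(r["conf"],2),r["at"],ray(c,r["at"],4.5).round(1))
```

```text
[ 411.24318281 -231.10715183   45.54217177] [-179.70380061    0.39957665    5.05998182]
0.79 [322.1, 284.7] [ 396.1 -235.     4.5]
0.24 [324.9, 190.1] [ 456.  -231.1    4.5]
```

View pics/w3.png

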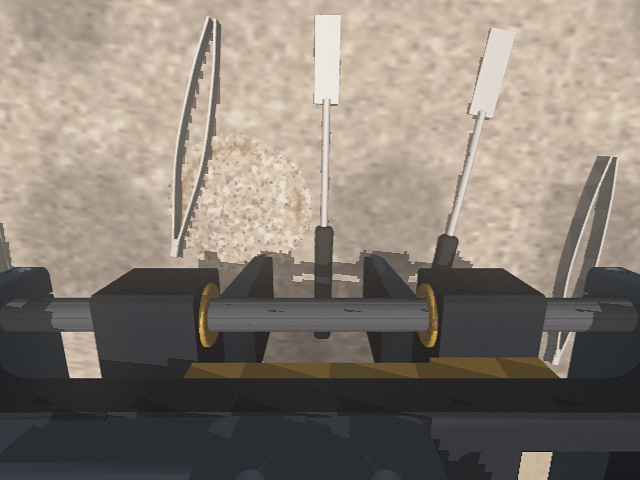

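The grip sits centred between the fingers at px (323,280) and is aligned. I'll lower and grip.

Emit:
send_rows(
  targets=[
    [[0, 0, 0, 0, -0.004, -0.11, 0], [0, 0, 0, 0, 0, -0.11, 0], [0, 0, 0, 0, 0, 0, 0], [0, 0, 0, 0, 0, 0, 0.9], [0, 0, 0, 0, 0, 0, 0.9], [0, 0, 0, 0, 0, 0, 0.9], [0, 0, 0, 0, 0, 0, 0.9], [0, 0, 0, 0, 0, 0, 0.9], [0, 0, 0, 0, 0, 0, 0.9], [0, 0, 0, 0, 0, 0, 0.9], [0, 0, 0, 0, 0, 0, 0.9]],
  ],
)

```text
time_s: 10.85
ee_pos: [414.3, -233.8, 4.9]
ee_rot: [180.0, -0.0, 5.1]
force: [-0.9, 0.7, 6.0]
gripper_width: 10.5
gripper_force: 25.0
```

Emit:
send_rows(
  targets=[
    [[0, 0, 0, 0, 0, 0.15, 0.9], [0, 0, 0, 0, 0, 0.2, 0.9], [0, 0, 0.001, 0.009, 0.2, 0.05, 0.9], [0, 0, 0.001, 0.009, 0.2, 0, 0.9], [0, 0, 0.001, 0.009, 0.2, 0, 0.9], [0, 0, 0.001, 0.009, 0.2, 0, 0.9], [0, 0, 0.001, 0.009, 0.2, 0, 0.9], [0, 0, 0.001, 0.009, 0.2, 0, 0.9], [0, 0, 0.001, 0.009, 0.2, 0, 0.9], [0, 0, 0.001, 0.009, 0.2, 0, 0.9], [0, 0, 0, 0, 0, -0.15, 0.9], [0, 0, 0, 0, 0, 0, 0.9]],
  ],
)

```text
time_s: 12.05
ee_pos: [425.5, 87.0, 52.1]
ee_rot: [180.0, 0.4, 6.0]
force: [-1.1, -1.0, -0.3]
gripper_width: 10.9
gripper_force: 25.0
```

Run:
```python
from h import *
s=env.state();print(s["ee_pos"],s["ee_rot"],s["gripper_width"],s["force"])
c=cam("wrist"); p,d=optics.grab_frame("wrist"); save("w4",p)
```

```text
[425.53840489  86.9784113   52.06874658] [179.95978774   0.40456259   5.97290548] 10.86825039182261 [-1.06775102 -1.00017478 -0.25152136]
```

View pics/w4.png

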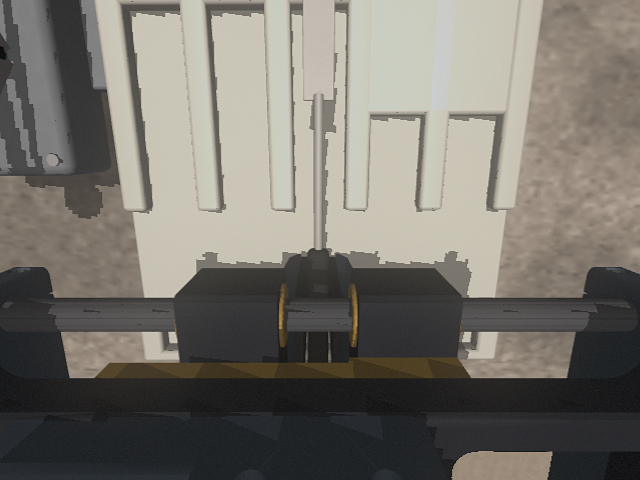

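The blade at px (318,50) is centred between the ribs at 283 and 355. I'll lower and release, then go for spatula B.

Emit:
send_rows(
  targets=[
    [[0, 0, 0, 0, 0, -0.15, 0.9], [0, 0, 0, 0, 0, -0.08, 0.9], [0, 0, 0, 0, 0, 0, 0.9], [0, 0, 0, 0, 0, 0, 0.34], [0, 0, 0, 0, 0, 0, 0.34], [0, 0, 0, 0, 0, 0, 0.34], [0, 0, 0, 0, 0, 0, 0.34], [0, 0, 0, 0, 0, 0.15, 0.34], [0, 0, 0, 0, 0, 0.2, 0.34]],
  ],
)

```text
time_s: 13.0
ee_pos: [426.7, 86.1, 78.0]
ee_rot: [180.0, 0.3, 5.8]
force: [0.5, 0.0, -0.3]
gripper_width: 30.1
gripper_force: 0.0
```

Emit:
send_rows(
  targets=[
    [[0, 0, -0.0116, -0.007, -0.218, 0, 0], [0, 0, -0.0116, -0.007, -0.218, 0, 0], [0, 0, -0.0116, -0.007, -0.218, 0, 0], [0, 0, -0.0116, -0.007, -0.218, 0, 0], [0, 0, -0.0116, -0.007, -0.218, 0, 0], [0, 0, -0.0116, -0.007, -0.218, 0, 0], [0, 0, -0.0116, -0.007, -0.218, 0, 0], [0, 0, -0.0116, -0.007, -0.218, 0, 0], [0, 0, -0.0116, -0.007, -0.218, 0, 0], [0, 0, 0, 0, 0, -0.15, 0], [0, 0, 0, 0, 0, 0, 0], [0, 0, 0, 0, 0, 0, 0]],
  ],
)

```text
time_s: 14.2
ee_pos: [415.1, -305.2, 48.2]
ee_rot: [-179.9, 0.1, -3.6]
force: [0.1, 0.9, -0.3]
gripper_width: 45.6
gripper_force: 0.0
```

```bash
cat > look.py <<'E'
from h import *
import sys
s=env.state();print(s["ee_pos"].round(1),s["ee_rot"].round(1),round(s["gripper_width"],1),s["time_s"])
c=cam("wrist"); p,d=optics.grab_frame("wrist"); save(sys.argv[1],p)
for k in sys.argv[2:]:
    for r in optics.silhouettes("wrist",k):
        v,u=np.nonzero(r["mask"])
        if len(u)>9000 or len(u)<30: continue
        W=np.array([ray(c,(a,b),5)[:2] for a,b in zip(u,v)]); mu=W.mean(0); _,S,Vt=np.linalg.svd(W-mu,full_matrices=False); pr=(W-mu)@Vt[0]
        ctr=mu+Vt[0]*(pr.max()+pr.min())/2; a=np.degrees(np.arctan(Vt[0,1]/Vt[0,0]))
        print(k,round(r["conf"],2),len(u),"ctr",ctr.round(1),"len",np.ptp(pr).round(),"ang",a.round(1))
    if 'spat' in k:
        for r in optics.place_of("wrist","spatula_1_grip"): print("grip",round(r["conf"],2),ray(c,r["at"],4.5).round(1))
E
python3 look.py w5 spatula_1 tweezers_1
```

```text
[ 415.1 -305.2   48.2] [-1.799e+02  1.000e-01 -3.600e+00] 45.6 14.2
spatula_1 0.72 4595 ctr [ 454.8 -310.9] len 190.0 ang -4.6
tweezers_1 0.97 5851 ctr [ 473.6 -152.5] len 136.0 ang -9.5
tweezers_1 0.7 2444 ctr [ 447.7 -391.8] len 85.0 ang 1.0
```

Emit:
send_rows(
  targets=[
    [[0, 0, -0.008, 0, -0.012, -0.11, 0], [0, 0, 0, 0, 0, -0.115, 0], [0, 0, 0, 0, 0, 0, 0], [0, 0, 0, 0, 0, 0, 0.9], [0, 0, 0, 0, 0, 0, 0.9], [0, 0, 0, 0, 0, 0, 0.9], [0, 0, 0, 0, 0, 0, 0.9], [0, 0, 0, 0, 0, 0, 0.9], [0, 0, 0, 0, 0, 0, 0.9], [0, 0, 0, 0, 0, 0, 0.9], [0, 0, 0, 0, 0, 0.2, 0.9], [0, 0, 0, 0, 0, 0.2, 0.9]],
  ],
)

```text
time_s: 15.6
ee_pos: [414.8, -307.7, 83.1]
ee_rot: [-179.9, 0.2, -4.3]
force: [2.2, -1.0, -0.9]
gripper_width: 10.6
gripper_force: 25.0
```

Emit:
send_rows(
  targets=[
    [[0, 0, 0.0126, 0.005, 0.243, 0, 0.9], [0, 0, 0.0126, 0.005, 0.243, 0, 0.9], [0, 0, 0.0126, 0.005, 0.243, 0, 0.9], [0, 0, 0.0126, 0.005, 0.243, 0, 0.9], [0, 0, 0.0126, 0.005, 0.243, 0, 0.9], [0, 0, 0.0126, 0.005, 0.243, 0, 0.9], [0, 0, 0.0126, 0.005, 0.243, 0, 0.9], [0, 0, 0.0126, 0.005, 0.243, 0, 0.9], [0, 0, 0.0126, 0.005, 0.243, 0, 0.9], [0, 0, 0, 0, 0, -0.15, 0.9], [0, 0, 0, 0, 0, 0, 0.9], [0, 0, 0, 0, 0, 0, 0.9]],
  ],
)

```text
time_s: 16.8
ee_pos: [424.0, 128.5, 53.1]
ee_rot: [180.0, 0.1, 5.9]
force: [0.7, -0.2, 0.3]
gripper_width: 10.7
gripper_force: 25.0
```

```bash
python3 look.py w6 spatula_1
```

```text
[424.  128.5  53.1] [1.8e+02 1.0e-01 5.9e+00] 10.7 16.8
spatula_1 0.9 3669 ctr [493.1  91.6] len 141.0 ang 5.9
spatula_1 0.69 1695 ctr [502.1 303.2] len 90.0 ang -48.8
spatula_1 0.59 6436 ctr [459.6 132.4] len 222.0 ang 5.8
```

View pics/w6.png

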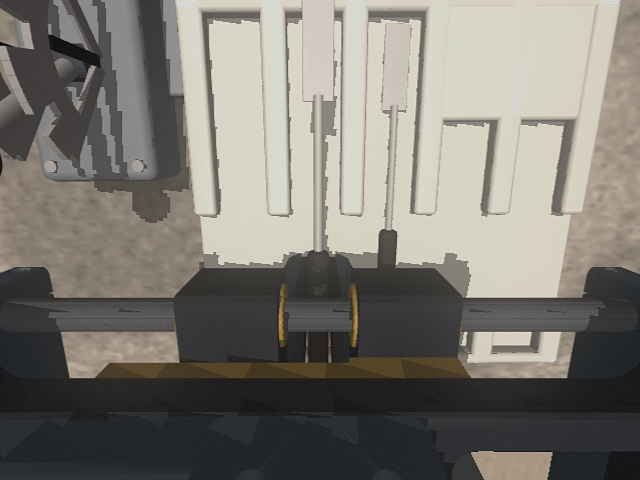

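Spatula A lies in long_3, with its blade at px (397,65). B is over long_2 and centred. I'll release B and check the height of the console before going to spatula C.

Emit:
send_rows(
  targets=[
    [[0, 0, 0, 0, 0.004, -0.15, 0.9], [0, 0, 0, 0, 0, -0.085, 0.9], [0, 0, 0, 0, 0, 0, 0.9], [0, 0, 0, 0, 0, 0, 0.34], [0, 0, 0, 0, 0, 0, 0.34], [0, 0, 0, 0, 0, 0, 0.34], [0, 0, 0, 0, 0, 0, 0.34], [0, 0, 0, 0, 0, 0.2, 0.34], [0, 0, 0, 0, 0, 0.25, 0.34], [0, 0, 0, 0, 0, 0.25, 0.34], [0, 0, 0, 0, 0, 0.25, 0.34]],
  ],
)

```text
time_s: 18.05
ee_pos: [424.2, 129.7, 198.6]
ee_rot: [180.0, -0.0, 5.9]
force: [1.4, 1.0, -0.6]
gripper_width: 30.4
gripper_force: 0.0
```

Run:
```python
from h import *
f=np.load("w2.npz"); P=[cloud((f["K"],f["R"],f["t"]),f["d"])[f["d"]>0]]
g=np.load("scene.npz"); P.append(cloud(cam("scene"),g["d"])[g["d"]>0]); g=np.load("top.npz"); P.append(cloud(cam("top"),g["d"])[g["d"]>0])
a=np.radians(5.73);R=np.array([[np.cos(a),-np.sin(a)],[np.sin(a),np.cos(a)]])
for Q in P:
    S=(Q[:,:2]-[466.5,89.8])@R; z=Q[:,2]; m=(S[:,0]>0)&(S[:,0]<140)&(S[:,1]>115)&(S[:,1]<200)&(z<140)
    for lo,hi in((30,60),(60,80),(80,95),(95,140)):
        k=m&(z>lo)&(z<hi)
        if k.sum(): print(lo,k.sum(),np.percentile(S[k],[2,98],axis=0).round().tolist())
```

```text
30 3228 [[15.0, 126.0], [121.0, 180.0]]
60 700 [[29.0, 143.0], [110.0, 169.0]]
80 861 [[33.0, 143.0], [106.0, 169.0]]
95 635 [[16.0, 144.0], [84.0, 168.0]]
30 495 [[15.0, 124.0], [120.0, 179.0]]
60 105 [[27.0, 141.0], [109.0, 169.0]]
80 14 [[28.0, 142.0], [104.0, 169.0]]
30 632 [[15.0, 125.0], [120.0, 182.0]]
60 78 [[29.0, 140.0], [110.0, 166.0]]
80 101 [[31.0, 141.0], [105.0, 167.0]]
95 95 [[15.0, 142.0], [79.0, 166.0]]
```

Emit:
send_rows(
  targets=[
    [[0, 0, 0.0935, 0.0085, 0.0553, 0, 0.34], [0, 0, 0.0935, 0.0085, 0.0553, 0, 0.34], [0, 0, 0.0935, 0.0085, 0.0553, 0, 0.34], [0, 0, 0.0935, 0.0085, 0.0553, 0, 0.34], [0, 0, 0.0935, 0.0085, 0.0553, 0, 0.34], [0, 0, 0.0935, 0.0085, 0.0553, 0, 0.34], [0, 0, 0.0935, 0.0085, 0.0553, 0, 0.34], [0, 0, 0.0935, 0.0085, 0.0553, 0, 0.34], [0, 0, 0.0935, 0.0085, 0.0553, 0, 0.34], [0, 0, 0.0935, 0.0085, 0.0553, 0, 0.34], [0, 0, 0.0935, 0.0085, 0.0553, 0, 0.34], [0, 0, 0.0935, 0.0085, 0.0553, 0, 0.34]],
  ],
)

```text
time_s: 19.25
ee_pos: [445.0, 263.0, 196.4]
ee_rot: [180.0, 0.0, 107.2]
force: [0.4, -0.6, -0.4]
gripper_width: 30.0
gripper_force: 0.0
```

Emit:
send_rows(
  targets=[
    [[0, 0, 0.0935, 0.0085, 0.0553, 0, 0.34], [0, 0, 0.0935, 0.0085, 0.0553, 0, 0.34], [0, 0, 0.0935, 0.0085, 0.0553, 0, 0.34], [0, 0, 0.0935, 0.0085, 0.0553, 0, 0.34], [0, 0, 0.0935, 0.0085, 0.0553, 0, 0.34], [0, 0, 0.0935, 0.0085, 0.0553, 0, 0.34], [0, 0, 0.0935, 0.0085, 0.0553, 0, 0.34], [0, 0, 0.0935, 0.0085, 0.0553, 0, 0.2], [0, 0, 0.0935, 0.0085, 0.0553, 0, 0], [0, 0, 0, 0, 0, 0, 0], [0, 0, 0, 0, 0, 0, 0]],
  ],
)

```text
time_s: 20.35
ee_pos: [460.2, 361.8, 196.2]
ee_rot: [-180.0, -0.0, -177.5]
force: [-0.3, -0.0, 0.9]
gripper_width: 45.3
gripper_force: 0.0
```

```bash
python3 look.py w7 spatula_1 tweezers_1
```

```text
[460.2 361.8 196.2] [-180.    -0.  -177.5] 45.3 20.35
spatula_1 0.92 1829 ctr [457.  129.9] len 175.0 ang 6.4
spatula_1 0.91 1768 ctr [419.9 360.5] len 188.0 ang 2.1
spatula_1 0.62 1865 ctr [467.2  86.5] len 188.0 ang 6.5
grip 0.73 [410.8  81.4   4.5]
grip 0.47 [463.9 135.8   4.5]
tweezers_1 0.33 1580 ctr [420.4 360.7] len 188.0 ang 2.1
```

View pics/w7.png

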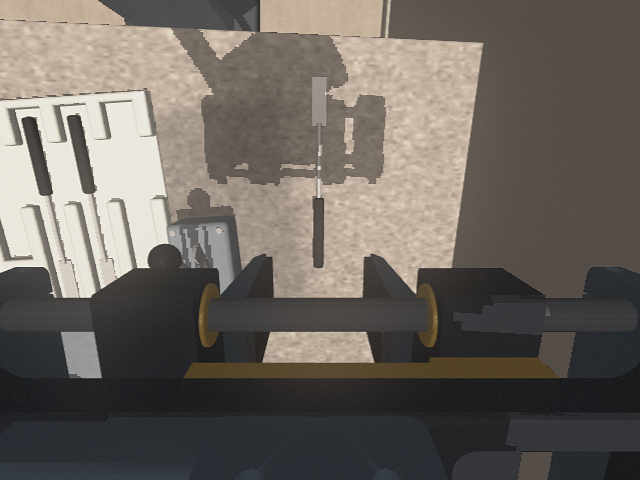

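C is at px (318,230), aligned between the fingers, and A and B lie in their compartments. I'll descend.

Emit:
send_rows(
  targets=[
    [[0, 0, 0, 0, 0, -0.2, 0], [0, 0, 0, 0, 0, -0.2, 0], [0, 0, 0, 0, 0, -0.2, 0], [0, 0, 0, 0, 0, -0.15, 0], [0, 0, 0, 0, 0, 0, 0]],
  ],
)

```text
time_s: 21.05
ee_pos: [457.8, 359.6, 42.5]
ee_rot: [-179.7, -0.4, -177.4]
force: [-0.9, -0.9, 0.5]
gripper_width: 45.4
gripper_force: 0.0
```

Emit:
send_rows(
  targets=[
    [[0, 0, 0, 0, 0, -0.12, 0], [0, 0, 0, 0, 0, -0.1, 0], [0, 0, 0, 0, 0, 0, 0.9], [0, 0, 0, 0, 0, 0, 0.9], [0, 0, 0, 0, 0, 0, 0.9], [0, 0, 0, 0, 0, 0, 0.9], [0, 0, 0, 0, 0, 0, 0.9], [0, 0, 0, 0, 0, 0, 0.9], [0, 0, 0, 0, 0, 0, 0.9], [0, 0, 0, 0, 0, 0, 0.9]],
  ],
)

```text
time_s: 22.05
ee_pos: [461.1, 362.5, 3.6]
ee_rot: [179.9, 0.1, -177.4]
force: [-1.2, -1.8, 6.2]
gripper_width: 10.6
gripper_force: 25.0
```

Emit:
send_rows(
  targets=[
    [[0, 0, 0, 0, 0, 0.2, 0.9], [0, 0, 0, 0, 0, 0.25, 0.9], [0, 0, 0, 0, 0, 0.25, 0.9], [0, 0, 0, 0, 0, 0.25, 0.9], [0, 0, -0.0936, -0.01, -0.045, 0, 0.9], [0, 0, -0.0936, -0.01, -0.045, 0, 0.9], [0, 0, -0.0936, -0.01, -0.045, 0, 0.9], [0, 0, -0.0936, -0.01, -0.045, 0, 0.9], [0, 0, -0.0936, -0.01, -0.045, 0, 0.9], [0, 0, -0.0936, -0.01, -0.045, 0, 0.9], [0, 0, -0.0936, -0.01, -0.045, 0, 0.9], [0, 0, -0.0936, -0.01, -0.045, 0, 0.9]],
  ],
)

```text
time_s: 23.25
ee_pos: [444.1, 289.6, 192.3]
ee_rot: [-180.0, 0.0, 114.9]
force: [0.7, 0.3, -1.6]
gripper_width: 11.0
gripper_force: 25.0
```

Emit:
send_rows(
  targets=[
    [[0, 0, -0.0936, -0.01, -0.045, 0, 0.9], [0, 0, -0.0936, -0.01, -0.045, 0, 0.9], [0, 0, -0.0936, -0.01, -0.045, 0, 0.9], [0, 0, -0.0936, -0.01, -0.045, 0, 0.9], [0, 0, -0.0936, -0.01, -0.045, 0, 0.9], [0, 0, -0.0936, -0.01, -0.045, 0, 0.9], [0, 0, -0.0936, -0.01, -0.045, 0, 0.9], [0, 0, -0.0936, -0.01, -0.045, 0, 0.9], [0, 0, -0.0936, -0.01, -0.045, 0, 0.9], [0, 0, -0.0936, -0.01, -0.045, 0, 0.9], [0, 0, -0.0936, -0.01, -0.045, 0, 0.9], [0, 0, -0.0936, -0.01, -0.045, 0, 0.9]],
  ],
)

```text
time_s: 24.45
ee_pos: [420.1, 181.6, 192.3]
ee_rot: [180.0, 0.0, 13.8]
force: [0.4, -0.1, -0.6]
gripper_width: 10.8
gripper_force: 25.0
```

Emit:
send_rows(
  targets=[
    [[0, 0, -0.0936, -0.005, -0.045, 0, 0.9], [0, 0, 0, 0, 0, -0.2, 0.9], [0, 0, 0, 0, 0, -0.2, 0.9], [0, 0, 0, 0, 0, -0.2, 0.9], [0, 0, 0, 0, 0, 0, 0.9], [0, 0, 0, 0, 0, 0, 0.9]],
  ],
)

```text
time_s: 25.05
ee_pos: [419.6, 173.1, 72.8]
ee_rot: [180.0, 0.0, 5.7]
force: [0.4, -0.0, 0.8]
gripper_width: 10.5
gripper_force: 25.0
```

```bash
python3 look.py w8 spatula_1
```

```text
[419.6 173.1  72.8] [180.    0.    5.7] 10.5 25.05
spatula_1 0.89 3466 ctr [484.2  90. ] len 159.0 ang 6.4
spatula_1 0.81 6226 ctr [452.4 176.7] len 242.0 ang 5.6
spatula_1 0.76 3260 ctr [485.6 134.8] len 148.0 ang 6.0
grip 0.72 [410.3  83.1   4.5]
```

View pics/w8.png

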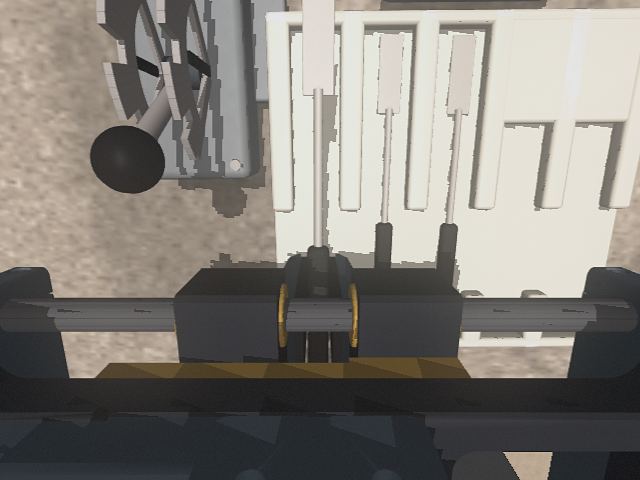

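C is centred: blade at px (318,50), ribs at 283 and 350. I'll lower and release, then go to tweezers D.

Emit:
send_rows(
  targets=[
    [[0, 0, 0, -0.007, 0, -0.2, 0.9], [0, 0, 0, 0, 0, -0.13, 0.9], [0, 0, 0, 0, 0, 0, 0.9], [0, 0, 0, 0, 0, 0, 0.34], [0, 0, 0, 0, 0, 0, 0.34], [0, 0, 0, 0, 0, 0, 0.34], [0, 0, 0, 0, 0, 0, 0.34], [0, 0, 0, 0, 0, 0.2, 0.34], [0, 0, 0, 0, 0, 0.25, 0.34]],
  ],
)

```text
time_s: 26.1
ee_pos: [416.4, 172.4, 96.1]
ee_rot: [179.9, 0.3, 5.7]
force: [1.7, 0.4, 0.6]
gripper_width: 30.4
gripper_force: 0.0
```

Emit:
send_rows(
  targets=[
    [[0, 0, -0.021, 0.035, -0.204, 0, 0.34], [0, 0, -0.021, 0.035, -0.204, 0, 0.34], [0, 0, -0.021, 0.035, -0.204, 0, 0], [0, 0, -0.021, 0.035, -0.204, 0, 0], [0, 0, -0.021, 0.035, -0.204, 0, 0], [0, 0, -0.021, 0.035, -0.204, 0, 0], [0, 0, -0.021, 0.035, -0.204, 0, 0], [0, 0, -0.021, 0.035, -0.204, 0, 0], [0, 0, 0, 0, 0, -0.2, 0], [0, 0, 0, 0, 0, 0, 0], [0, 0, 0, 0, 0, 0, 0]],
  ],
)

```text
time_s: 27.2
ee_pos: [473.4, -153.0, 56.3]
ee_rot: [-180.0, 0.1, -9.4]
force: [1.1, -0.4, -0.3]
gripper_width: 45.1
gripper_force: 0.0
```

```bash
python3 look.py w9 tweezers_1 spatula_1
```

```text
[ 473.4 -153.    56.3] [-1.8e+02  1.0e-01 -9.4e+00] 45.1 27.2
tweezers_1 0.63 275 ctr [ 467.2 -152.7] len 125.0 ang -10.6
```

View pics/w9.png

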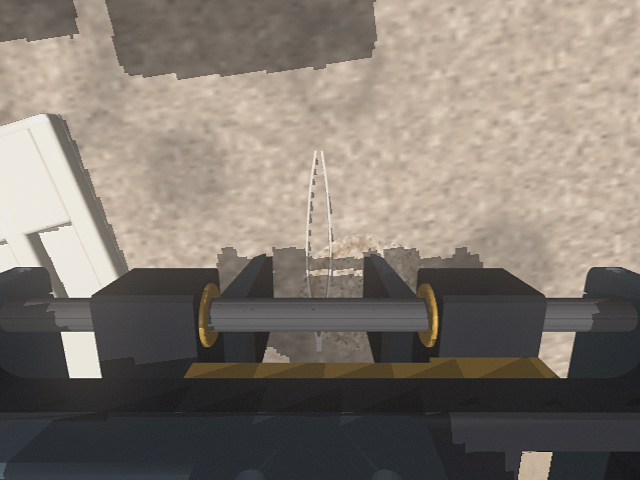

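Tweezers D is centred between the fingers, with its middle near px (318,265). I'll grip.

Emit:
send_rows(
  targets=[
    [[0, 0, 0, 0, 0, -0.15, 0], [0, 0, 0, 0, 0, -0.12, 0], [0, 0, 0, 0, 0, 0, 0.9], [0, 0, 0, 0, 0, 0, 0.9], [0, 0, 0, 0, 0, 0, 0.9], [0, 0, 0, 0, 0, 0, 0.9], [0, 0, 0, 0, 0, 0, 0.9], [0, 0, 0, 0, 0, 0, 0.9], [0, 0, 0, 0, 0, 0, 0.9], [0, 0, 0, 0, 0, 0, 0.9]],
  ],
)

```text
time_s: 28.4
ee_pos: [474.7, -153.4, 3.4]
ee_rot: [180.0, -0.1, -9.4]
force: [-1.0, 1.1, 5.9]
gripper_width: 15.7
gripper_force: 25.0
```

Emit:
send_rows(
  targets=[
    [[0, 0, 0, 0, 0, 0.2, 0.9], [0, 0, 0, 0, 0, 0.2, 0.9], [0, 0, 0.034, -0.0325, 0.196, 0, 0.9], [0, 0, 0.034, -0.0325, 0.196, 0, 0.9], [0, 0, 0.034, -0.0325, 0.196, 0, 0.9], [0, 0, 0.034, -0.0325, 0.196, 0, 0.9], [0, 0, 0.034, -0.0325, 0.196, 0, 0.9], [0, 0, 0, 0, 0, -0.15, 0.9], [0, 0, 0, 0, 0, 0, 0.9], [0, 0, 0, 0, 0, 0, 0.9]],
  ],
)

```text
time_s: 29.4
ee_pos: [441.3, 42.5, 52.4]
ee_rot: [180.0, 0.1, 5.9]
force: [-0.8, -0.5, 0.1]
gripper_width: 16.0
gripper_force: 25.0
```

```bash
python3 look.py w10 tweezers_1 spatula_1
```

```text
[441.3  42.5  52.4] [1.8e+02 1.0e-01 5.9e+00] 16.0 29.4
tweezers_1 0.61 1097 ctr [436.6  42.3] len 140.0 ang 6.5
spatula_1 0.9 3327 ctr [497.2  92.9] len 133.0 ang 5.3
spatula_1 0.81 4827 ctr [459.2 179.5] len 193.0 ang 5.0
spatula_1 0.67 3925 ctr [487.2 136.6] len 145.0 ang 4.9
grip 0.39 [468.6  88.6   4.5]
```

View pics/w10.png

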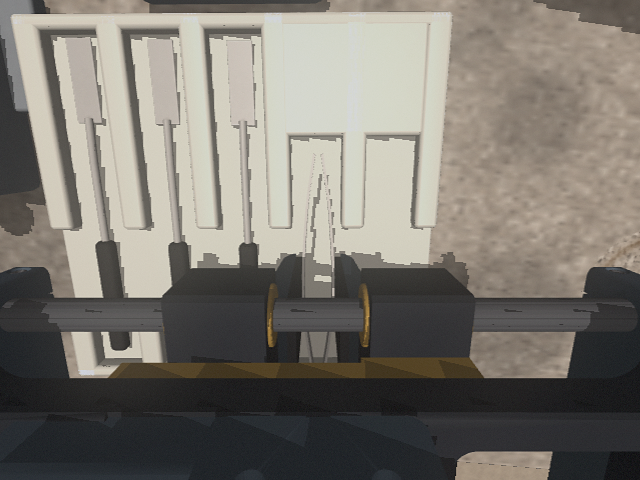

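All three spatulas lie in their long compartments, and the tweezers are over short_1 at px (318,160). I'll release and go to tweezers E.

Emit:
send_rows(
  targets=[
    [[0, 0, 0, 0, 0, -0.15, 0.9], [0, 0, 0, 0, 0, -0.08, 0.9], [0, 0, 0, 0, 0, 0, 0.9], [0, 0, 0, 0, 0, 0, 0.34], [0, 0, 0, 0, 0, 0, 0.34], [0, 0, 0, 0, 0, 0, 0.34], [0, 0, 0, 0, 0, 0, 0.34], [0, 0, 0, 0, 0, 0.2, 0.34], [0, 0, 0, 0, 0, 0.25, 0.34]],
  ],
)

```text
time_s: 30.5
ee_pos: [439.7, 42.6, 96.0]
ee_rot: [-180.0, 0.3, 5.9]
force: [1.6, 0.3, 1.4]
gripper_width: 29.8
gripper_force: 0.0
```

Emit:
send_rows(
  targets=[
    [[0, 0, -0.007, -0.011, -0.241, 0, 0.34], [0, 0, -0.007, -0.011, -0.241, 0, 0.34], [0, 0, -0.007, -0.011, -0.241, 0, 0], [0, 0, -0.007, -0.011, -0.241, 0, 0], [0, 0, -0.007, -0.011, -0.241, 0, 0], [0, 0, -0.007, -0.011, -0.241, 0, 0], [0, 0, -0.007, -0.011, -0.241, 0, 0], [0, 0, -0.007, -0.011, -0.241, 0, 0], [0, 0, -0.007, -0.011, -0.241, 0, 0], [0, 0, 0, 0, 0, 0, 0], [0, 0, 0, 0, 0, 0, 0]],
  ],
)

```text
time_s: 31.6
ee_pos: [421.2, -391.5, 96.0]
ee_rot: [-179.9, 0.0, 0.1]
force: [0.2, 0.1, -0.3]
gripper_width: 45.5
gripper_force: 0.0
```

```bash
python3 look.py w11 tweezers_1
```

```text
[ 421.2 -391.5   96. ] [-1.799e+02  0.000e+00  1.000e-01] 45.5 31.6
tweezers_1 0.82 191 ctr [ 423.1 -390. ] len 90.0 ang 2.2
```

View pics/w11.png

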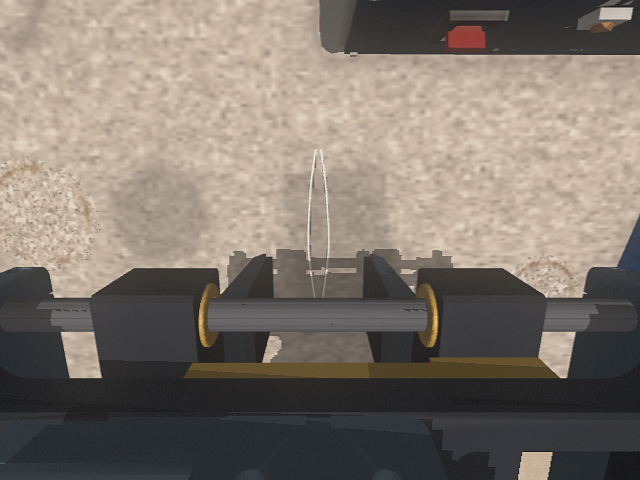

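```bash
python3 -c "
from h import *
c=cam('wrist')
print(ray(c,(318,150),5),ray(c,(318,222),5))"
```

```text
[ 489.23247401 -389.42561595    5.        ] [ 436.76460063 -389.6952321     5.        ]
```

Emit:
send_rows(
  targets=[
    [[0, 0, 0, 0, 0.005, -0.2, 0], [0, 0, 0, 0, 0, -0.2, 0], [0, 0, 0, 0, 0, -0.07, 0], [0, 0, 0, 0, 0, 0, 0.9], [0, 0, 0, 0, 0, 0, 0.9], [0, 0, 0, 0, 0, 0, 0.9], [0, 0, 0, 0, 0, 0, 0.9], [0, 0, 0, 0, 0, 0, 0.9], [0, 0, 0, 0, 0, 0, 0.9], [0, 0, 0, 0, 0, 0, 0.9], [0, 0, 0, 0, 0, 0, 0.9]],
  ],
)

```text
time_s: 32.8
ee_pos: [422.0, -389.9, 2.7]
ee_rot: [-180.0, -0.0, 0.2]
force: [1.4, 2.7, 4.6]
gripper_width: 15.9
gripper_force: 25.0
```

Emit:
send_rows(
  targets=[
    [[0, 0, 0, 0, 0, 0.2, 0.9], [0, 0, 0, 0, 0, 0.2, 0.9], [0, 0, 0.008, 0.015, 0.2435, 0, 0.9], [0, 0, 0.008, 0.015, 0.2435, 0, 0.9], [0, 0, 0.008, 0.015, 0.2435, 0, 0.9], [0, 0, 0.008, 0.015, 0.2435, 0, 0.9], [0, 0, 0.008, 0.015, 0.2435, 0, 0.9], [0, 0, 0.008, 0.015, 0.2435, 0, 0.9], [0, 0, 0.008, 0.015, 0.2435, 0, 0.9], [0, 0, 0.008, 0.015, 0.2435, 0, 0.9], [0, 0, 0, 0, 0, -0.15, 0.9], [0, 0, 0, 0, 0, 0, 0.9]],
  ],
)

```text
time_s: 34.0
ee_pos: [443.3, 0.6, 50.1]
ee_rot: [-180.0, 0.4, 6.2]
force: [-0.3, 0.2, -0.4]
gripper_width: 16.0
gripper_force: 25.0
```

```bash
python3 look.py w12 tweezers_1 spatula_1
```

```text
[443.3   0.6  50.1] [-180.     0.4    6.2] 16.0 34.0
tweezers_1 0.74 1074 ctr [470.3  46.5] len 73.0 ang 4.7
tweezers_1 0.58 359 ctr [433.4   1.3] len 127.0 ang 9.4
spatula_1 0.86 3734 ctr [491.4  93. ] len 144.0 ang 4.8
spatula_1 0.86 3686 ctr [461.4 180. ] len 188.0 ang 3.8
```

Emit:
send_rows(
  targets=[
    [[0, 0, 0, 0, 0, -0.14, 0.9], [0, 0, 0, 0, 0, -0.08, 0.9], [0, 0, 0, 0, 0, 0, 0.9], [0, 0, 0, 0, 0, 0, 0.34], [0, 0, 0, 0, 0, 0, 0.34], [0, 0, 0, 0, 0, 0, 0.34], [0, 0, 0, 0, 0, 0, 0.34], [0, 0, 0, 0, 0, 0.2, 0.34], [0, 0, 0, 0, 0, 0.25, 0.34], [0, 0, 0, -0.06, 0.1, 0.2, 0], [0, 0, 0, -0.06, 0.1, 0.2, 0], [0, 0, 0, -0.06, 0.1, 0.2, 0]],
  ],
)

```text
time_s: 35.4
ee_pos: [408.9, 60.0, 220.5]
ee_rot: [-180.0, -0.1, 6.0]
force: [0.2, -0.2, 0.1]
gripper_width: 45.6
gripper_force: 0.0
```

Emit:
send_rows(
  targets=[
    [[0, 0, 0, 0, 0.1, 0.2, 0], [0, 0, 0, 0, 0, 0.2, 0], [0, 0, 0, 0, 0, 0, 0], [0, 0, 0, 0, 0, 0, 0]],
  ],
)

```text
time_s: 35.8
ee_pos: [409.8, 79.6, 299.0]
ee_rot: [180.0, -0.1, 6.0]
force: [0.2, 0.8, -1.5]
gripper_width: 45.6
gripper_force: 0.0
```

```bash
sed -i 's/^    if .spat/    if 0 and "spat/;s/"spat. in k/"spat" in k/' look.py; python3 look.py w13 tweezers_1 spatula_1
python3 - <<'E'
from h import *
for n in("top","scene"):
    c=cam(n); optics.grab_frame(n)
    for r in optics.place_of(n,"lamp_knob"): print(n,round(r["conf"],2),ray(c,r["at"],221).round(1))
E
```

```text
[409.8  79.6 299. ] [ 1.8e+02 -1.0e-01  6.0e+00] 45.6 35.8
tweezers_1 0.84 200 ctr [445.6  -2.2] len 131.0 ang 7.3
spatula_1 0.68 1187 ctr [463.4 133.4] len 192.0 ang 5.7
spatula_1 0.57 1007 ctr [468.2  89.8] len 190.0 ang 5.5
spatula_1 0.57 1201 ctr [460.1 178.4] len 190.0 ang 5.7
top 0.86 [ 678.3 -124.3  221. ]
scene 0.65 [ 672.4 -117.4  221. ]
```

View pics/w13.png

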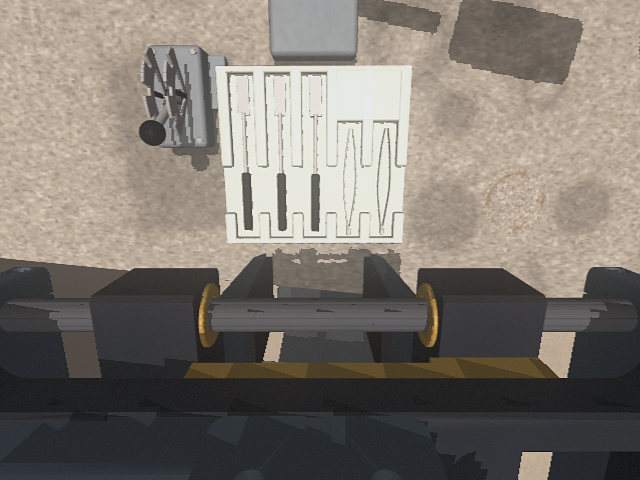

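All five instruments lie in their own compartments: spatulas at px x 247, 281 and 316 with their grips towards the robot, tweezers at 350 and 384. Next is the lamp knob, located with the wrist camera.

Emit:
send_rows(
  targets=[
    [[0, 0, -0.0095, 0.143, -0.143, 0, -0.3], [0, 0, -0.0095, 0.143, -0.143, 0, -0.3], [0, 0, -0.0095, 0.143, -0.143, 0, -0.3], [0, 0, -0.0095, 0.143, -0.143, 0, -0.3], [0, 0, -0.0095, 0.143, -0.143, 0, -0.3], [0, 0, -0.0095, 0.143, -0.143, 0, -0.3], [0, 0, -0.0095, 0.143, -0.143, 0, -0.3], [0, 0, 0, 0, 0, 0, -0.3], [0, 0, 0, 0, 0, 0, -0.3]],
  ],
)

```text
time_s: 37.05
ee_pos: [609.9, -121.2, 296.9]
ee_rot: [-179.9, 0.2, -0.1]
force: [0.1, 0.6, 0.8]
gripper_width: 59.3
gripper_force: 0.0
```

Run:
```python
from h import *
print(env.state()["ee_pos"])
c=cam("wrist"); p,d=optics.grab_frame("wrist"); X=cloud(c,d)
for r in optics.place_of("wrist","lamp_knob"): print(round(r["conf"],2),r["at"],ray(c,r["at"],221).round(1))
m=(d>0)&(p.max(-1)<80)&(X[...,2]>200)&(X[...,2]<245)&(X[...,0]>600)&(X[...,0]<720)&(X[...,1]>-180)&(X[...,1]<-60)
Q=X[m]; T=Q[Q[:,2]>230]; print(len(Q),len(T),T[:,:2].min(0),T[:,:2].max(0),np.median(T,0))
m=(d>0)&(p.min(-1)>120)&(X[...,2]>190)&(X[...,2]<205)
H=X[m][:,:2]; print(len(H),cv2.minAreaRect(H.astype(np.float32)))
```

```text
[ 609.85231911 -121.16788715  296.91209101]
0.81 [315.5, 150.6] [ 677.2 -119.6  221. ]
23 23 [ 665.63859348 -129.57954261] [ 688.00852951 -107.2058999 ] [ 681.91329221 -122.55120523  233.53269638]
22960 ((683.829833984375, -46.45204162597656), (293.6285400390625, 71.15596008300781), 84.44630432128906)
```

Emit:
send_rows(
  targets=[
    [[0, 0, 0, 0.168, 0.005, 0, -0.3], [0, 0, 0, 0.168, 0, 0, -0.3], [0, 0, 0, 0, 0, -0.15, -0.3], [0, 0, 0, 0, 0, -0.15, -0.3], [0, 0, 0, 0, 0, -0.145, -0.3], [0, 0, 0, 0, 0, 0, 0.8], [0, 0, 0, 0, 0, 0, 0.8], [0, 0, 0, 0, 0, 0, 0.8], [0, 0, 0, 0, 0, 0, 0.8], [0, 0, 0, 0, 0, 0, 0.8], [0, 0, 0, 0, 0, 0, 0.8], [0, 0, 0, 0, 0, 0, 0.8]],
  ],
  grip_force=20,
)

```text
time_s: 38.35
ee_pos: [677.9, -118.3, 211.4]
ee_rot: [-179.9, -0.2, 0.0]
force: [-0.9, 4.8, 5.9]
gripper_width: 23.6
gripper_force: 20.0
```

```bash
python3 -c "
import numpy as np
a=np.radians(np.linspace(264.3,185.73,13));P=np.c_[235*np.cos(a),235*np.sin(a)]
print(P[0]+[700.3,113.3]);print((np.diff(P,axis=0)/200).round(3).tolist(),P[-1]+[700.3,113.3])"
```

```text
[ 676.95985881 -120.53805894]
[[-0.133, 0.021], [-0.129, 0.036], [-0.124, 0.05], [-0.118, 0.064], [-0.11, 0.077], [-0.1, 0.089], [-0.089, 0.1], [-0.077, 0.11], [-0.064, 0.118], [-0.05, 0.124], [-0.036, 0.129], [-0.021, 0.133]] [466.47419398  89.83742469]
```

Emit:
send_rows(
  targets=[
    [[0, 0, 0, -0.133, 0.021, 0, 0.8], [0, 0, 0, -0.129, 0.036, 0, 0.8], [0, 0, 0, -0.124, 0.05, 0, 0.8], [0, 0, 0, -0.118, 0.064, 0, 0.8], [0, 0, 0, -0.11, 0.077, 0, 0.8], [0, 0, 0, -0.1, 0.089, 0, 0.8], [0, 0, 0, -0.089, 0.1, 0, 0.8], [0, 0, 0, -0.077, 0.11, 0, 0.8]],
  ],
)

```text
time_s: 39.15
ee_pos: [497.9, -13.9, 210.7]
ee_rot: [179.5, 0.2, -0.1]
force: [-6.6, -8.3, 7.6]
gripper_width: 23.3
gripper_force: 20.0
```

Emit:
send_rows(
  targets=[
    [[0, 0, 0, -0.064, 0.118, 0, 0.8], [0, 0, 0, -0.05, 0.124, 0, 0.8], [0, 0, 0, -0.036, 0.129, 0, 0.8], [0, 0, 0, -0.021, 0.12, 0, 0.8], [0, 0, 0, 0, 0, 0, 0.8], [0, 0, 0, 0, 0, 0, 0.8]],
  ],
)

```text
time_s: 39.75
ee_pos: [464.2, 87.9, 210.1]
ee_rot: [179.9, 0.3, 0.1]
force: [-7.9, -0.6, 6.9]
gripper_width: 23.6
gripper_force: 20.0
```

Emit:
send_rows(
  targets=[
    [[0, 0, 0, 0, 0.01, 0, 0.8], [0, 0, 0, 0, 0, 0, 0.8], [0, 0, 0, 0, 0, 0, 0.8]],
  ],
)

```text
time_s: 40.05
ee_pos: [464.1, 89.1, 210.1]
ee_rot: [179.9, 0.3, -0.0]
force: [-9.1, -2.1, 7.5]
gripper_width: 23.4
gripper_force: 20.0
```

Emit:
send_rows(
  targets=[
    [[0, 0, 0, 0, 0, 0, -0.1], [0, 0, 0, 0, 0, 0, -0.1], [0, 0, 0, 0, 0, 0, -0.1], [0, 0, 0, 0, 0, 0.2, -0.1], [0, 0, 0, 0, 0, 0.2, -0.1], [0, 0, 0, -0.15, 0, 0.2, -0.1], [0, 0, 0, -0.2, 0, 0.1, -0.1], [0, 0, 0, 0, 0, 0, -0.1], [0, 0, 0, 0, 0, 0, -0.1]],
  ],
)

```text
time_s: 40.95
ee_pos: [397.1, 89.8, 349.9]
ee_rot: [-180.0, -0.1, 0.0]
force: [0.2, -0.8, -0.4]
gripper_width: 50.3
gripper_force: 0.0
```

Run:
```python
from h import *
print(env.state()["ee_pos"],env.state()["ee_rot"])
c=cam("wrist"); p,d=optics.grab_frame("wrist"); X=cloud(c,d); save("w14",p)
for k,z in(("lamp_knob",221),("lever_knob",110),("lever_pivot",44),("lamp_hinge",215)):
    for r in optics.place_of("wrist",k): print(k,round(r["conf"],2),r["at"],ray(c,r["at"],z).round(1))
m=(d>0)&(p.min(-1)>120)&(X[...,2]>190)&(X[...,2]<203)&(X[...,0]<540)
H=X[m][:,:2]; print(len(H),cv2.minAreaRect(H.astype(np.float32)))
a=np.radians(5.73);R=np.array([[np.cos(a),-np.sin(a)],[np.sin(a),np.cos(a)]])
S=(X[...,:2]-[466.5,89.8])@R
m=(d>0)&(abs(S[...,0]-70)<70)&(abs(S[...,1]-155)<22)&(X[...,2]>97)&(X[...,2]<135)&(p.max(-1)<80)
print("lever dark",m.sum(),S[m].min(0),S[m].max(0),X[m].min(0),X[m].max(0))
```

```text
[397.10348091  89.81109714 349.87009943] [-1.79999284e+02 -1.45970937e-01  1.92876495e-02]
lamp_knob 0.64 [320.6, 148.8] [466.2  87.6 221. ]
lever_knob 0.71 [176.3, 140.4] [475.7 247.5 110. ]
lever_pivot 0.63 [191.1, 109.7] [515.  250.5  44. ]
lever_pivot 0.47 [255.8, 157.7] [455.7 170.9  44. ]
12728 ((465.9774169921875, 89.34153747558594), (149.20733642578125, 71.1316909790039), 6.487724304199219)
lever dark 380 [ 14.46861949 144.02170164] [ 36.73802873 164.56098495] [465.33049486 235.64732317 109.77054985] [487.64195357 255.70702648 125.32166016]
```

Lamp head centre measures (466.0, 89.3) at 6.5°, against the tray's (466.5, 89.8) at 5.7°, so it is centred. Next is the lever.

Emit:
send_rows(
  targets=[
    [[0, 0, 0.016, 0.0987, 0.196, 0, -0.1], [0, 0, 0.016, 0.0987, 0.196, 0, -0.1], [0, 0, 0.016, 0.0987, 0.196, 0, -0.1], [0, 0, 0.016, 0.0987, 0.196, 0, -0.1], [0, 0, 0, 0, 0, -0.22, -0.1], [0, 0, 0, 0, 0, -0.22, -0.1], [0, 0, 0, 0, 0, -0.22, -0.1], [0, 0, 0, 0, 0, -0.22, -0.1], [0, 0, 0, 0, 0, -0.22, -0.1], [0, 0, 0, 0, 0, 0, -0.1], [0, 0, 0, 0, 0, 0, -0.1]],
  ],
  grip_force=15,
)

```text
time_s: 42.3
ee_pos: [476.4, 246.8, 129.2]
ee_rot: [180.0, 0.1, 5.8]
force: [-0.1, -0.3, 0.5]
gripper_width: 50.2
gripper_force: 0.0
```

Emit:
send_rows(
  targets=[
    [[0, 0, 0, -0.002, 0, -0.12, -0.1], [0, 0, 0, 0, 0, 0, -0.1], [0, 0, 0, 0, 0, 0, 0.8], [0, 0, 0, 0, 0, 0, 0.8], [0, 0, 0, 0, 0, 0, 0.8], [0, 0, 0, 0, 0, 0, 0.8], [0, 0, 0, 0, 0, 0, 0.8], [0, 0, 0, 0, 0, 0, 0.8]],
  ],
)

```text
time_s: 43.1
ee_pos: [475.5, 247.2, 106.1]
ee_rot: [-179.9, -0.0, 5.7]
force: [-1.9, 1.8, 4.5]
gripper_width: 22.7
gripper_force: 15.0
```

Emit:
send_rows(
  targets=[
    [[0, 0, 0, 0.034, 0.0034, 0.021, 0.8], [0, 0, 0, 0.036, 0.0036, 0.0174, 0.8], [0, 0, 0, 0.0374, 0.0037, 0.0138, 0.8], [0, 0, 0, 0.0386, 0.0039, 0.01, 0.8], [0, 0, 0, 0.0393, 0.0039, 0.006, 0.8], [0, 0, 0, 0.04, 0.004, 0.002, 0.8], [0, 0, 0, 0, 0, 0, 0.8], [0, 0, 0, 0, 0, 0, 0.8]],
  ],
)

```text
time_s: 43.9
ee_pos: [522.0, 252.1, 119.0]
ee_rot: [-179.9, -0.1, 5.7]
force: [0.0, 5.2, -1.9]
gripper_width: 22.7
gripper_force: 15.0
```

Emit:
send_rows(
  targets=[
    [[0, 0, 0, 0, 0, 0, -0.1], [0, 0, 0, 0, 0, 0, -0.1], [0, 0, 0, 0, 0, 0, -0.1], [0, 0, 0, 0, 0, 0.1, -0.1], [0, 0, 0, 0, 0, 0.2, -0.1], [0, 0, 0, 0, 0, 0.2, -0.1], [0, 0, 0, 0, 0, 0.2, -0.1], [0, 0, 0, 0, 0, 0.2, -0.1], [0, 0, 0, -0.2, 0, 0.1, -0.1], [0, 0, 0, -0.2, -0.1, 0, -0.1], [0, 0, 0, -0.1, -0.1, 0, -0.1], [0, 0, 0, 0, 0, 0, -0.1]],
  ],
)

```text
time_s: 45.1
ee_pos: [418.3, 209.1, 320.6]
ee_rot: [179.9, -0.1, 5.7]
force: [0.6, -0.3, -0.1]
gripper_width: 50.2
gripper_force: 0.0
```

Emit:
send_rows(
  targets=[
    [[0, 0, 0, 0, 0, 0, -0.1], [0, 0, 0, 0, 0, 0, -0.1]],
  ],
)

```text
time_s: 45.3
ee_pos: [421.5, 211.4, 319.3]
ee_rot: [180.0, -0.0, 5.7]
force: [0.1, -0.3, 0.4]
gripper_width: 50.0
gripper_force: 0.0
```

Run:
```python
from h import *
print(env.state()["ee_pos"])
c=cam("wrist"); p,d=optics.grab_frame("wrist"); X=cloud(c,d); save("w15",p)
a=np.radians(5.73);R=np.array([[np.cos(a),-np.sin(a)],[np.sin(a),np.cos(a)]])
S=(X[...,:2]-[466.5,89.8])@R
m=(d>0)&(abs(S[...,0]-70)<70)&(abs(S[...,1]-155)<25)&(X[...,2]>112)&(X[...,2]<145)&(p.max(-1)<90)
print("knob station",m.sum(),S[m].min(0),S[m].max(0),X[m][:,2].max())
m=(d>0)&(p.min(-1)>120)&(X[...,2]>190)&(X[...,2]<203)&(X[...,0]<545)
print("head",cv2.minAreaRect(X[m][:,:2].astype(np.float32)))
for k,z in(("lever_knob",124),("lamp_knob",221)):
    for r in optics.place_of("wrist",k): W=ray(c,r["at"],z)[:2]; print(k,round(r["conf"],2),W.round(1),(W-[466.5,89.8])@R)
```

```text
[421.46057701 211.40598934 319.34539362]
knob station 479 [ 58.9547085  144.70231868] [ 81.61586078 166.78618857] 137.1806571798773
head ((467.70306396484375, 89.4437255859375), (146.9193878173828, 71.89994812011719), 6.664488792419434)
lever_knob 0.93 [521.1 255.1] [ 70.869666   158.96923611]
lever_knob 0.48 [468.9 188.9] [12.276288   98.35857655]
lever_knob 0.31 [471.  121.6] [ 7.60761512 31.24195148]
lever_knob 0.17 [512.  248.3] [ 61.11152495 153.1994626 ]
lamp_knob 0.71 [465.2  87.7] [-1.52586172 -1.90764422]
```

Run:
```python
from h import *
a=np.radians(5.73);R=np.array([[np.cos(a),-np.sin(a)],[np.sin(a),np.cos(a)]])
for n in("scene","top"):
    c=cam(n); optics.grab_frame(n)
    for k in("spatula_1","tweezers_1"):
        for r in optics.silhouettes(n,k):
            v,u=np.nonzero(r["mask"])
            if len(u)>3000 or len(u)<8: continue
            W=(np.array([ray(c,(i,j),8)[:2] for i,j in zip(u,v)])-[466.5,89.8])@R
            print(n,k,round(r["conf"],2),len(u),np.median(W,0).round(),np.percentile(W,[2,98],axis=0).round().tolist())
```

```text
scene spatula_1 0.69 185 [-26.  88.] [[-86.0, 76.0], [93.0, 97.0]]
scene spatula_1 0.55 158 [ 165. -362.] [[145.0, -373.0], [188.0, -348.0]]
scene spatula_1 0.52 191 [-30.  43.] [[-89.0, 34.0], [89.0, 51.0]]
scene spatula_1 0.46 66 [72. -2.] [[-85.0, -10.0], [93.0, 5.0]]
scene spatula_1 0.22 2062 [ 49. 223.] [[-74.0, 166.0], [318.0, 284.0]]
scene tweezers_1 0.65 92 [-50.  88.] [[-84.0, 81.0], [89.0, 96.0]]
scene tweezers_1 0.6 269 [-27. -44.] [[-89.0, -55.0], [32.0, -33.0]]
scene tweezers_1 0.51 291 [-30. -88.] [[-89.0, -99.0], [31.0, -77.0]]
top spatula_1 0.56 34 [-81.  41.] [[-92.0, 36.0], [-70.0, 46.0]]
top spatula_1 0.54 232 [-19.  86.] [[-86.0, 80.0], [94.0, 92.0]]
top spatula_1 0.19 2701 [48. 13.] [[-63.0, -27.0], [303.0, 51.0]]
```

All five instruments are in their compartments (station y = 88, 43, -2, -44 and -88), the lamp is centred and the lever is upright. I'm handing the job in.

```bash
python3 -c "
from workcell import env
print(env.job_done())"
```

```text
the job is handed in; nothing more can be done
None
```

The job is handed in: all five instruments lie in their own tray compartments, the lamp head is back over the tray to within about 1 mm and 1°, and the lever is upright in the middle notch; the beaker and petri dish were never approached.

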